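# Fill the condiment rack in order of height

### The job

Put the four seasonings that stand about on the worktop (the small spice jar, the wooden pepper mill and the two slim grinders) back into the four empty bays of the wooden condiment rack, one upright in each bay on its floor, so that the whole row steps down in height from the tall sauce bottle at one end to the little salt shaker at the other. Leave the bottle and the shaker in their end bays, leave the tin and the mug where they are, and knock nothing over.

Things in the scene. Friction and masses are not known exactly. Their poses are not given: they have to be found in the camera images.
- rack: Fixed low beech rack, 473 mm long (y), 90 mm deep (x), a row of six bays; end panels 70 mm high. Origin: centre of underside; z up, +y to the robot's left at zero yaw. Four jar bays, 74 x 74 mm clear, centred at x = 0, y = 118.5, 39.5, -39.5, -118.5 mm; smaller end bays at y = 193 and -193 mm. Bay floor 14 mm above the origin; dividers (5 mm thick) and front and back slats reach up to 50 mm.
- sauce_bottle: Dark sauce bottle with a red cap, 59 mm in diameter, 204 mm tall, loose, standing already in one of the two end bays of the rack (either end); the tall end of the row. A similar bottle at the back of the worktop plays no part. Origin at the centre of its underside, z up along its axis.
- salt_shaker: Glass salt shaker with a grey top, 44 mm in diameter, 90 mm tall, loose, standing already in the other end bay of the rack; the low end of the row. Origin at the centre of its underside, z up along its axis.
- short_jar: Small clear spice jar with pale yellow contents and a broad green cap, 107 mm tall, the shortest of the four to be racked. Body 42 mm, cap 43 mm in diameter (cap from 86 to 107 mm up). Stands loose on the worktop, about 0.1 kg. Origin at the centre of its underside, z up along its axis.
- pepper_mill: Turned wooden pepper mill, 130 mm tall: body 58 mm in diameter up to 94 mm, round head 50 mm in diameter from 94 to 119 mm up, on top a knob 12 mm in diameter. The head does not turn or come off. Stands loose on the worktop, about 0.2 kg. Origin at the centre of its underside, z up along its axis.
- green_grinder: Slim spice grinder with a green screw cap, 149 mm tall, body 44 mm in diameter up to 110 mm, cap 40 mm in diameter from 110 to 149 mm up. Stands loose on the worktop, about 0.16 kg. Similar jars in the rack on the wall play no part. Origin at the centre of its underside, z up along its axis.
- tall_grinder: Slim spice grinder with a pink screw cap, 178 mm tall, the tallest of the four to be racked, body 44 mm in diameter up to 139 mm, cap 40 mm in diameter from 139 to 178 mm up. Stands loose on the worktop, about 0.16 kg. Similar jars in the rack on the wall play no part. Origin at the centre of its underside, z up along its axis.
- tin: Green food tin, 57 mm in diameter, 72 mm tall, standing among the jars on the worktop; not part of the job, to be left alone. Origin at the centre of its underside, z up along its axis.
- mug: Orange mug, 81 mm in diameter and 101 mm tall, with a handle, standing at the left beyond the rack; not part of the job, to be left alone. Origin at the centre of its underside, z up along its axis.
Things that resemble listed ones, but are neither listed nor needed, are in the scene too. What is shaped like the green_grinder but purple is not meant.

How it is judged:
By the outcome, as a careful person would: the job done as asked, in the order asked, and still so for the second after the job is handed in, with the robot touching nothing.
It also fails if it takes over 112 s, if anything falls off the work surface, if the arm or the gripper's body presses on something with over 40 N, if the wrist force passes 120 N, or if a joint passes its speed limit or range.

### The arm

A 6-joint arm with a two-finger parallel gripper is mounted at the origin on a cart in front of the work surface, level with it; the furniture and walls round the work are solid. World frame = base frame: x ahead of the robot, y to its left, z up, the work surface at z = 0. Lengths are in m, angles in degrees, forces in N, time in s.
With the tool pointing down it reaches from about 0.35 to 0.875 m from the base axis. Payload 4.2 kg.
Tool frame: the origin (TCP) lies at the centre of the arm's flange, where the gripper is bolted on; the fingertips stand 182 mm ahead of it and the grasp point (between the pads) lies 164 mm ahead of it (r.nose_length is the distance from the TCP to the fingertips, in m); z points along the fingers, y is the line along which they close (so a half turn about z gives the same grasp; the last joint's range is limited). The gripper opens to 87 mm and grips with 3 to 60 N. Pads are 19 mm wide; open, the fingers measure 117 mm over their backs; the gripper's body (75 mm by 190 mm) begins 51 mm behind the grasp point.
Start: joints at [-49.24, 22.042, 0.453, 0, -68.411, -14.817], TCP at [0.273, -0.562, 0.405] pointing down, gripper open.
Joint ranges: [-179.83, 179.83], [-69.29, 118.12], [-61.27, 80.66], [-181.25, 117.63], [-171.15, -9.14], [-177.46, 177.46]. Speed limits (degrees/s): [159.86, 159.86, 180, 180, 180, 180].

### API

Orientations are given as a 3x3 rotation matrix whose columns are the frame's x, y, z axes.
In Python, from station import r, vision gives the robot as it stands. The module is installed in compiled form; this text tells all that it offers.
- The arm moves only by the shell command python3 -m creep 'ROWS'. ROWS is JSON, a list of rows, each a list of 7 numbers: the opening, from -1 (shut) to 1 (fully open), then the shift along the tool's x, y, z in mm, then the turn, a rotation vector about the tool's x, y, z in degrees. A call has 1 to 8 rows; each row is the pose to reach, as a shift and turn from the pose commanded when the call began, along the tool's axes at that moment; what a row does not reach only later rows make up. A row lasts 1/12 s, in which the tool goes at most 41.7 mm and 7.16 degrees, less where a joint would pass 70% of its speed; a pose out of reach is approached as far as the arm can. A call with a gripper value outside its range is refused whole. The fingers move at their own pace and stop on an object; the grip force is fixed at half the most. Time passes only in rows, so rows that repeat a pose let the fingers close. It gives the time, the measured TCP pose, the force, the opening and the grip force at its end, in the units of the state.
- r.sense(): the state, without advancing time (a new reading comes with each control period).
- vision.capture(name): name is "side" or "top"; returns (picture, depth): 480x640x3 uint8, red, green, blue; 480x640 float32, m along the optical axis (not along the pixel's ray), 0 where there is no reading.
- vision.camera_model(name): a dict with "vertical_fov" (degrees; the focal length in pixels is half the picture's height over the tangent of half this angle, whatever the lens; pixels are square), "cx", "cy" (the principal point, pixels), "extrinsics" (4x4, takes a point from camera to world coordinates). Camera axes: x right, y down, z forward; pixel columns grow to the right and rows downward; lengths in m; the calibration is good to about 2 mm. A picture is of the moment at which its call begins. camera_model takes no time and is no camera call.
- r.finish_job(): hands the job in; it is judged then, once.
Trained networks look in the newest picture that a camera, given by its name, has taken for a name from the list of things; names that differ only in an ending like _2 or _b are one class to them, and where a whole thing is asked for, a point or a joint stands for the part that bears it (a point fixed in the world has none). Each returns a list of dicts, best first, with "conf" (0 to 1); they miss things now and then, are a little off and sometimes report something else, mostly with a low value. They report only what shows in the picture. A call takes as long as a camera call. They do not tell look-alikes from the thing itself.
- vision.find_in(camera, thing): "uv" ([column, row] in pixels, amid what is visible of it).
- vision.cut_out(camera, thing): "region" (480x640 bool, what is visible of it) and "uv" ([column, row] in pixels, amid what is visible of it).
The state is a dict: "time_s": time; "joints": joint angles; "joint_velocities": joint speeds; "effort": joint torques, N m; "tcp_pos": TCP position; "ee_rot": TCP orientation; "wrist_force": force on the tool from outside, world axes, zero at the start; "moment": the same for the moment, N m; "gripper_width": opening from 0.0 (shut) to 1.0 (fully open); "gripper_force": force on a finger pad.
Only numpy, scipy, OpenCV 4.12 (cv2) and the standard library are available. Lean on these libraries where they do the work, as an engineer would, in place of code of your own. Each camera call takes 0.05 s, during which the arm holds its last target. There are 200 camera calls.

## Working session

There is one attempt and no reset: what is moved stays moved. The work goes in short steps, Python scripts to look and compute and a shell command to move; the robot and the scene stay as the last step left them, time stands still between calls to the robot, and variables do not carry over. Pictures are saved under pics/ and viewed, at most 14 in all, crops included, and the job is handed in when it is done.

```bash
mkdir -p pics
cat > h.py <<'E'
from station import r, vision
import numpy as np, cv2
def save(n,a): cv2.imwrite('pics/'+n+'.png',cv2.cvtColor(np.ascontiguousarray(a),cv2.COLOR_RGB2BGR))
def cloud(cam,depth):
    m=vision.camera_model(cam);f=240/np.tan(np.radians(m['vertical_fov']/2))
    v,u=np.mgrid[:480,:640];p=np.stack([(u-m['cx'])/f*depth,(v-m['cy'])/f*depth,depth],-1)
    E=np.array(m['extrinsics']);return p@E[:3,:3].T+E[:3,3]
E
python3 - <<'E'
from h import *
for c in('top','side'):
    p,d=vision.capture(c);save(c+'0',p);np.savez(c+'0.npz',p=p,d=d)
    P=cloud(c,d)
    print(c,np.round(vision.camera_model(c)['extrinsics'],3).tolist())
    for t in['rack','sauce_bottle','salt_shaker','short_jar','pepper_mill','green_grinder','tall_grinder','tin','mug']:
        for q in vision.cut_out(c,t)[:5]:
            m=q['region']&(d>0);w=P[m]
            print(t,round(q['conf'],2),np.round(q['uv']),m.sum(),np.round(np.median(w,0),3) if m.any() else '', np.round(np.percentile(w,[2,98],axis=0),3).tolist() if m.any() else '')
s=r.sense();print(s)
E
```

```text
top [[-0.009, -0.998, 0.061, 0.361], [-1.0, 0.009, -0.002, 0.063], [0.002, -0.061, -0.998, 1.441], [0.0, 0.0, 0.0, 1.0]]
rack 0.87 [341. 173.] 6348 [0.598 0.004 0.016] [[0.532, -0.234, 0.006], [0.658, 0.215, 0.065]]
sauce_bottle 0.95 [428. 156.] 765 [ 0.615 -0.19   0.144] [[0.597, -0.217, 0.031], [0.645, -0.174, 0.221]]
salt_shaker 0.83 [272. 183.] 278 [0.567 0.176 0.093] [[0.552, 0.16, 0.012], [0.588, 0.202, 0.106]]
short_jar 0.63 [216. 222.] 416 [0.47  0.314 0.104] [[0.45, 0.298, 0.011], [0.493, 0.338, 0.111]]
pepper_mill 0.8 [388. 226.] 455 [ 0.46  -0.091  0.112] [[0.439, -0.118, 0.012], [0.485, -0.072, 0.129]]
green_grinder 0.83 [275. 237.] 332 [0.439 0.172 0.146] [[0.421, 0.155, 0.012], [0.46, 0.193, 0.153]]
green_grinder 0.7 [186. 318.] 469 [0.252 0.378 0.138] [[0.232, 0.367, 0.015], [0.269, 0.404, 0.151]]
tall_grinder 0.84 [446. 223.] 554 [ 0.463 -0.232  0.157] [[0.445, -0.262, 0.001], [0.486, -0.221, 0.181]]
tin 0.83 [334. 226.] 444 [0.467 0.03  0.068] [[0.442, 0.003, 0.033], [0.492, 0.055, 0.075]]
mug 0.66 [202. 158.] 1283 [0.638 0.355 0.042] [[0.573, 0.316, 0.001], [0.675, 
[... 1636 characters left out ...]
023e+01, -1.48186663e+01]), 'joint_velocities': array([ 0.06420953,  0.04244697, -0.02698205,  0.00643874,  0.07035791,
       -0.0999201 ]), 'effort': array([ 3.45894637e-05, -3.90476489e+01,  1.87623703e+01,  4.22435582e+00,
        1.55134586e-02, -1.57955236e-05]), 'tcp_pos': array([ 0.27343258, -0.56197847,  0.40477774]), 'ee_rot': array([[-8.99243086e-01, -4.37449280e-01,  1.41999398e-05],
       [-4.37449280e-01,  8.99243086e-01, -1.02704508e-05],
       [-8.27639638e-06, -1.54473853e-05, -1.00000000e+00]]), 'wrist_force': array([-0.38790606,  0.06372651,  0.48325422]), 'moment': array([-0.03914042, -0.0422133 ,  0.0167124 ]), 'gripper_force': 0.0, 'gripper_width': 0.9963391400214274}
```

View pics/top0.png

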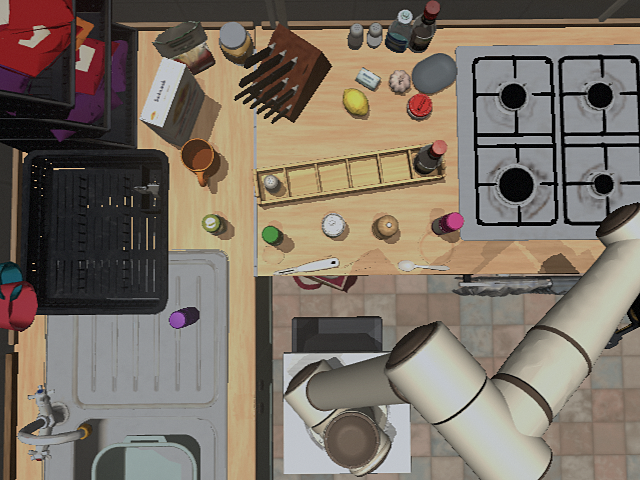

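View pics/side0.png

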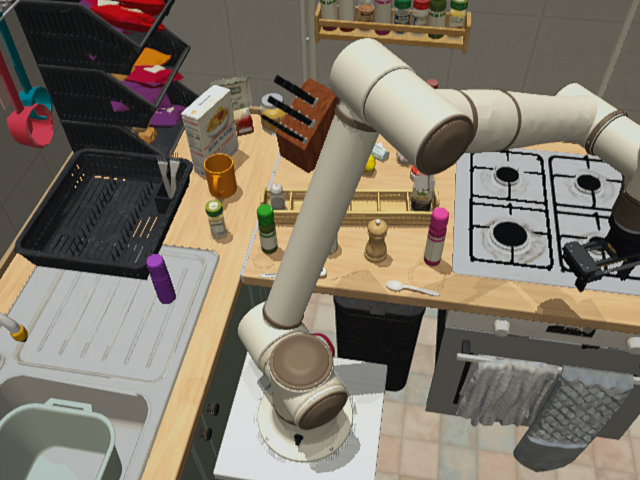

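Run:
```python
from h import *
a=np.load('side0.npz')['p'];b=np.load('top0.npz')['p']
A=cv2.resize(a[150:310,140:460],None,fx=2.4,fy=2.4,interpolation=3)[:, :790];print(A.shape)
save('crop',A)
```

```text
(384, 768, 3)
```

View pics/crop.png

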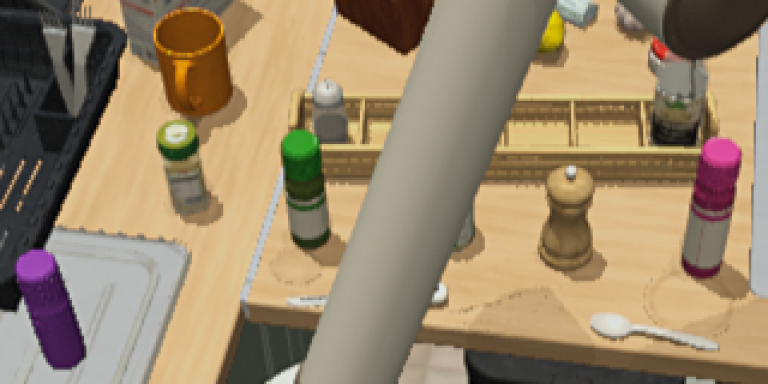

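Top view: the candidates for green_grinder are the green-capped one at (275,237) and the purple one at (186,318). The purple one is excluded by the task and the crop shows green at the first, so I take (275,237). Others:
- tall_grinder is pink at (446,223).
- pepper_mill is at (388,226) and short_jar, with the green cap, at (216,222).
- The tin is at (334,226).
- The bottle stands at the right (−y) end and the shaker at the left (+y) end.

From −y to +y the order is therefore tall, green, mill, short jar.

```bash
cat > meas.py <<'E'
from h import *
from scipy.optimize import least_squares
H=dict(short_jar=(.107,.0215,.086),pepper_mill=(.130,.025,.100),green_grinder=(.149,.02,.110),tall_grinder=(.178,.02,.139),tin=(.072,.0285,.0),sauce_bottle=(.218,.0295,.03),salt_shaker=(.104,.022,.03))
if __name__=='__main__':
  D={c:np.load(c+'0.npz') for c in('top','side')}
  C={c:cloud(c,D[c]['d']) for c in D}
  near=dict(short_jar=(.465,.316),pepper_mill=(.46,-.1),green_grinder=(.438,.174),tall_grinder=(.465,-.242),tin=(.467,.03),sauce_bottle=(.62,-.196),salt_shaker=(.57,.177))
  for t,(h,R,z0) in H.items():
    for c in C:
        P=C[c].reshape(-1,3);k=np.hypot(*(P[:,:2]-near[t]).T)<.045
        Q=P[k];top=Q[(abs(Q[:,2]-h)<.006)]
        s=Q[(Q[:,2]>z0+.004)&(Q[:,2]<h-(.015 if t=='pepper_mill' else .006))]
        o=''
        if len(s)>8:
            f=least_squares(lambda x:np.hypot(s[:,0]-x[0],s[:,1]-x[1])-R,near[t],loss='soft_l1',f_scale=.002);o=np.round(f.x,4)
        print(t,c,'top',np.round((top[:,:2].min(0)+top[:,:2].max(0))/2,4) if len(top) else '',np.round(top.mean(0),4) if len(top) else '',len(top),'fit',o,len(s))
  for c in C:
    P=C[c].reshape(-1,3)
    k=(abs(P[:,2]-.049)<.007)&(abs(P[:,0]-.6)<.1)&(abs(P[:,1])<.27)
    Q=P[k];
    def cost(x):
        ca,sa=np.cos(x[2]),np.sin(x[2]);d=Q[:,:2]-x[:2]
        a=d[:,0]*ca+d[:,1]*sa;b=-d[:,0]*sa+d[:,1]*ca
        lines=[abs(abs(a)-.041)]+[np.abs(b-l) for l in(0,.079,-.079,.158,-.158,.2315,-.2315)]
        return np.min(lines,0)
    best=min((least_squares(cost,(x,y,np.radians(w)),loss='soft_l1',f_scale=.003) for x in(.59,.6) for y in(-.02,-.01,0) for w in(4,7,10)),key=lambda f:f.cost)
    print('rack',c,len(Q),np.round(best.x[:2],4),np.degrees(best.x[2]),best.cost, 'rect',cv2.minAreaRect((Q[:,:2]*1000).astype(np.float32)))
E
python3 meas.py
```

```text
short_jar top top [0.4731 0.3214] [0.4728 0.3211 0.1066] 245 fit [0.473  0.3221] 32
short_jar side top [0.4711 0.3201] [0.4702 0.3195 0.1071] 172 fit [0.4742 0.3211] 58
pepper_mill top top [ 0.4628 -0.0991] [ 0.4625 -0.0987  0.129 ] 21 fit [ 0.4637 -0.0986] 198
pepper_mill side top [ 0.4557 -0.1022] [ 0.4597 -0.1004  0.1289] 20 fit [ 0.4658 -0.0995] 122
green_grinder top top [0.4419 0.1761] [0.4418 0.1764 0.1477] 220 fit [0.4421 0.1766] 41
green_grinder side top [0.4411 0.1754] [0.439  0.1744 0.1481] 159 fit [0.4426 0.1757] 136
tall_grinder top top [ 0.4669 -0.2416] [ 0.4666 -0.2417  0.1771] 233 fit [ 0.467  -0.2427] 69
tall_grinder side top [ 0.465  -0.2432] [ 0.4636 -0.2434  0.1776] 171 fit [ 0.4668 -0.2436] 159
tin top top [0.4697 0.0291] [0.4694 0.0299 0.0698] 356 fit [0.4697 0.0328] 126
tin side top   0 fit [0.471  0.0276] 92
sauce_bottle top top [ 0.6253 -0.202 ] [ 0.6253 -0.2015  0.2175] 180 fit [ 0.627  -0.2046] 779
sauce_bottle side top   0 fit [ 0.6274 -0.2032] 979
salt_shaker top top [0.5719 0.1795] [0.5718 0.1794 0.1017] 92 fit [0.5722 0.1843] 400
salt_shaker side top [0.5694 0.1773] [0.5682 0.1779 0.1023] 65 fit [0.575 0.181] 435
rack top 1629 [ 0.5988 -0.0112] 7.992584822841157 0.005946244728509676 rect ((599.1521606445312, -11.418212890625), (91.36353302001953, 474.6273498535156), 8.032451629638672)
rack side 1050 [ 0.5976 -0.012 ] 8.05388196823017 0.010219489016047719 rect ((596.685791015625, -9.78070068359375), (104.04856872558594, 468.6832580566406), 7.839373588562012)
```

```bash
cat > go.py <<'E'
import sys
from h import *
# usage: go.py x y z [yaw of tool y axis, default 188]: shift in mm / turn in current tool axes
x,y,z=map(float,sys.argv[1:4]);w=np.radians(float(sys.argv[4]) if len(sys.argv)>4 else 188)
s=r.sense();R=np.array(s['ee_rot']);c,n=np.cos(w),np.sin(w)
T=np.array([[-n*-1*-1*-1 if 0 else -n,c,0],[c,n,0],[0,0,-1]]) 
d=R.T@(np.array([x,y,z])-s['tcp_pos'])*1000
print('t',s['time_s'],'shift',d.round(1),'turn',np.degrees(cv2.Rodrigues(R.T@T)[0]).ravel().round(2),'F',np.round(s['wrist_force'],1),'w',round(s['gripper_width'],3),'gf',s['gripper_force'])
E
python3 -m creep '[[1,0,0,-35,0,0,-7],[1,-30,20,-60,0,0,-14],[1,-60,40,-60,0,0,-21],[1,-90,60,-60,0,0,-28],[1,-120,80,-60,0,0,-35],[1,-150,98,-60,0,0,-42],[1,-180,117,-60,0,0,-49],[1,-210,136,-60,0,0,-56]]'; python3 go.py .467 -.2425 .42
```

```text
time_s: 1.67
tcp_pos: [0.4032, -0.3462, 0.4651]
ee_rot: [[-0.134, -0.991, 0.001], [-0.991, 0.134, -0.0], [0.0, -0.001, -1.0]]
wrist_force: [-0.0, 0.7, 0.5]
gripper_width: 1.002
gripper_force: 0.0
t 1.6667 shift [-111.4  -49.2   45.1] turn [ -0.03  -0.02 -15.71] F [-0.   0.7  0.5] w 1.002 gf 0.0
```

```bash
python3 -m creep '[[1,-35,-15,0,0,0,-5],[1,-70,-30,0,0,0,-10],[1,-100,-45,20,0,0,-15.7],[1,-111.4,-49.2,45,0,0,-15.7],[1,-111.4,-49.2,45,0,0,-15.7],[1,-111.4,-49.2,45,0,0,-15.7]]'>/dev/null; python3 go.py .467 -.2425 .324
python3 - <<'E'
from h import *
for c in('side','top'):
    p,d=vision.capture(c);save(c+'1',p)
E
```

```text
t 2.1667 shift [-1.4 -0.2 95. ] turn [ 0.18  0.03 -0.26] F [ 0.2 -0.2  0.8] w 0.998 gf 0.0
```

View pics/side1.png

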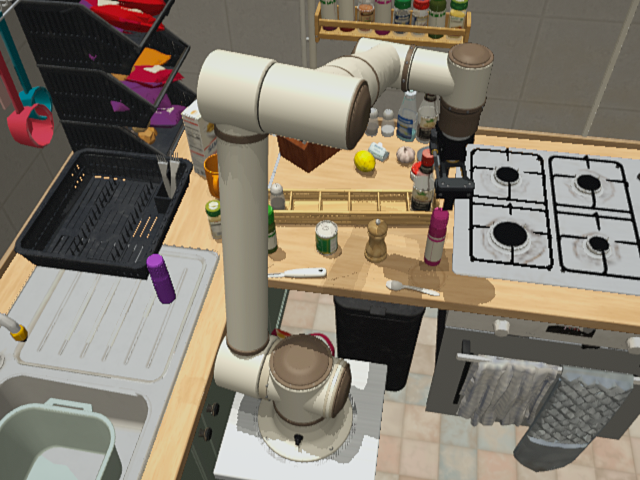

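The tool hovers just above the pink grinder's cap (440,210), clear of the bottle. Now I descend and grip.

```bash
python3 -m creep '[[1,-1,0,25,0,0,0],[1,-1,0,50,0,0,0],[1,-1,0,75,0,0,0],[1,-1,0,95,0,0,0],[1,-1,0,95,0,0,0],[-1,-1,0,95,0,0,0],[-1,-1,0,95,0,0,0],[-1,-1,0,95,0,0,0]]'>/dev/null; python3 -m creep '[[-1,0,0,0,0,0,0],[-1,0,0,0,0,0,0],[-1,0,0,0,0,0,0],[-1,0,0,0,0,0,0]]'; python3 go.py .615 -.1288 .44
```

```text
time_s: 3.27
tcp_pos: [0.467, -0.2434, 0.3251]
ee_rot: [[0.133, -0.991, 0.001], [-0.991, -0.133, -0.0], [0.0, -0.001, -1.0]]
wrist_force: [-0.3, 0.4, 0.0]
gripper_width: 0.553
gripper_force: 0.0
t 3.2667 shift [ -93.8 -162.  -114.8] turn [-0.03 -0.02 -0.35] F [-0.3  0.4  0. ] w 0.553 gf 0.0
```

```bash
python3 -m creep '[[-1,0,0,0,0,0,0],[-1,0,0,0,0,0,0],[-1,0,0,0,0,0,0],[-1,0,0,0,0,0,0]]'; python3 go.py .615 -.1288 .44
```

```text
time_s: 3.6
tcp_pos: [0.467, -0.2434, 0.3249]
ee_rot: [[0.133, -0.991, -0.0], [-0.991, -0.133, -0.0], [0.0, 0.0, -1.0]]
wrist_force: [-0.9, -0.5, 0.8]
gripper_width: 0.452
gripper_force: 30.0
t 3.6 shift [ -93.9 -162.  -115.2] turn [ 0.01 -0.   -0.35] F [-0.9 -0.5  0.8] w 0.452 gf 30.01529192020456
```

```bash
python3 -m creep '[[-1,0,0,-20,0,0,0],[-1,0,0,-45,0,0,0],[-1,0,0,-70,0,0,0],[-1,-20,0,-95,0,0,0],[-1,-45,0,-115,0,0,0],[-1,-70,0,-115,0,0,0],[-1,-94,-10,-115,0,0,-0.3],[-1,-94,-35,-115,0,0,-0.3]]'; python3 -m creep '[[-1,0,-25,0,0,0,0],[-1,0,-50,0,0,0,0],[-1,0,-75,0,0,0,0],[-1,0,-100,0,0,0,0],[-1,0,-120,0,0,0,0],[-1,0,-127,0,0,0,0],[-1,0,-127,0,0,0,0],[-1,0,-127,0,0,0,0]]'; python3 go.py .615 -.1288 .342
```

```text
time_s: 4.27
tcp_pos: [0.4864, -0.1432, 0.4404]
ee_rot: [[0.14, -0.99, -0.0], [-0.99, -0.14, 0.002], [-0.002, -0.0, -1.0]]
wrist_force: [-0.3, -1.3, -0.9]
gripper_width: 0.45
gripper_force: 30.0
time_s: 4.93
tcp_pos: [0.6146, -0.128, 0.4388]
ee_rot: [[0.138, -0.99, -0.002], [-0.99, -0.138, 0.0], [-0.001, 0.002, -1.0]]
wrist_force: [-0.5, 0.0, -1.6]
gripper_width: 0.452
gripper_force: 30.0
t 4.9333 shift [ 0.9 -0.5 96.8] turn [ 0.13  0.04 -0.07] F [-0.5  0.  -1.6] w 0.452 gf 29.968451973382457
```

```bash
python3 -m creep '[[-1,1,0,20,0,0,0],[-1,1,0,40,0,0,0],[-1,1,0,60,0,0,0],[-1,1,0,78,0,0,0],[-1,1,0,90,0,0,0],[-1,1,0,96,0,0,0],[-1,1,0,98,0,0,0],[-1,1,0,98,0,0,0]]'; python3 go.py .615 -.1288 .339
```

```text
time_s: 5.6
tcp_pos: [0.6146, -0.1292, 0.3422]
ee_rot: [[0.138, -0.99, 0.0], [-0.99, -0.138, -0.0], [0.0, -0.0, -1.0]]
wrist_force: [0.4, -0.4, -1.5]
gripper_width: 0.455
gripper_force: 30.0
t 5.6 shift [-0.4 -0.5  3.2] turn [-0.01 -0.01 -0.06] F [ 0.4 -0.4 -1.5] w 0.455 gf 29.968167267717547
```

```bash
python3 -m creep '[[-1,0,0,1,0,0,0],[-1,0,0,2,0,0,0],[-1,0,0,3,0,0,0],[-1,0,0,3.5,0,0,0],[-1,0,0,3.5,0,0,0]]'; python3 go.py .615 -.1288 .339
```

```text
time_s: 6.02
tcp_pos: [0.6152, -0.129, 0.339]
ee_rot: [[0.138, -0.99, 0.001], [-0.99, -0.138, -0.0], [0.0, -0.001, -1.0]]
wrist_force: [-1.4, 1.1, 0.0]
gripper_width: 0.454
gripper_force: 30.0
t 6.0167 shift [-0.3  0.2 -0. ] turn [-0.06 -0.02 -0.04] F [-1.4  1.1  0. ] w 0.454 gf 30.00842919991257
```

```bash
python3 -m creep '[[1,0,0,0,0,0,0],[1,0,0,0,0,0,0],[1,0,0,0,0,0,0],[1,0,0,0,0,0,0],[1,0,0,0,0,0,0],[1,0,0,0,0,0,0],[1,0,0,0,0,0,0],[1,0,0,0,0,0,0]]'; python3 -m creep '[[1,0,0,-15,0,0,0],[1,0,0,-35,0,0,0],[1,0,0,-65,0,0,0],[1,0,0,-95,0,0,0],[1,0,0,-110,0,0,0],[1,0,0,-110,0,0,0]]'; python3 go.py .442 .176 .42
```

```text
time_s: 6.68
tcp_pos: [0.6151, -0.129, 0.3382]
ee_rot: [[0.138, -0.99, -0.0], [-0.99, -0.138, -0.0], [0.0, 0.0, -1.0]]
wrist_force: [0.5, 0.5, 0.5]
gripper_width: 0.948
gripper_force: 0.0
time_s: 7.18
tcp_pos: [0.6154, -0.1293, 0.4535]
ee_rot: [[0.139, -0.99, 0.009], [-0.99, -0.139, -0.001], [0.002, -0.009, -1.0]]
wrist_force: [1.3, -0.0, 1.1]
gripper_width: 0.998
gripper_force: 0.0
t 7.1833 shift [-326.4  129.7   31.5] turn [-0.52 -0.14 -0.03] F [ 1.3 -0.   1.1] w 0.998 gf 0.0
```

```bash
python3 -m creep '[[1,-35,14,0,0,0,0],[1,-72,28,0,0,0,0],[1,-109,43,0,0,0,0],[1,-146,58,0,0,0,0],[1,-183,73,0,0,0,0],[1,-220,88,0,0,0,0],[1,-257,102,0,0,0,0],[1,-294,117,0,0,0,0]]'>/dev/null; python3 -m creep '[[1,-20,8,0,0,0,0],[1,-32,13,10,0,0,0],[1,-32,13,30,0,0,0],[1,-32,13,30,0,0,0],[1,-32,13,30,0,0,0]]'; python3 go.py .442 .176 .294;python3 - <<'E'
from h import *
p,d=vision.capture('side');save('side2',p)
E
```

```text
time_s: 8.27
tcp_pos: [0.441, 0.1758, 0.4172]
ee_rot: [[0.139, -0.99, -0.003], [-0.99, -0.139, -0.002], [0.002, 0.003, -1.0]]
wrist_force: [0.6, -0.3, 1.0]
gripper_width: 0.998
gripper_force: 0.0
t 8.2667 shift [ -0.3  -1.4 123.2] turn [ 0.16 -0.11 -0.03] F [ 0.6 -0.3  1. ] w 0.998 gf 0.0
```

View pics/side2.png

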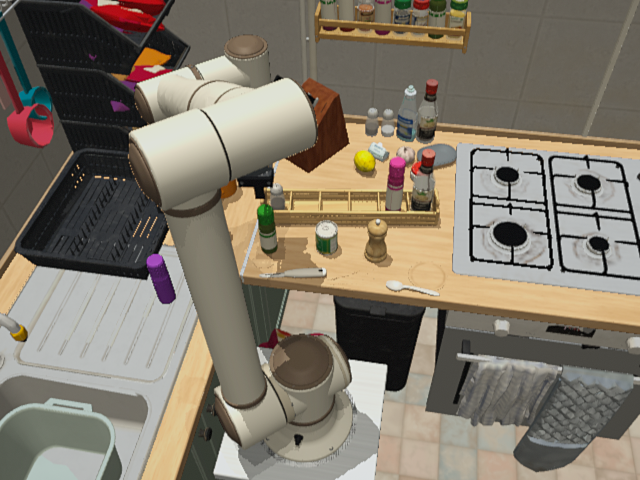

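The pink grinder stands upright in the bay beside the bottle (397,185). The gripper is above the green grinder at (267,225).

```bash
python3 -m creep '[[1,0,-1,30,0,0,0],[1,0,-1,60,0,0,0],[1,0,-1,90,0,0,0],[1,0,-1,112,0,0,0],[1,0,-1,123,0,0,0],[1,0,-1,123,0,0,0],[-1,0,-1,123,0,0,0],[-1,0,-1,123,0,0,0]]'>/dev/null; python3 -m creep '[[-1,0,0,0,0,0,0],[-1,0,0,0,0,0,0],[-1,0,0,0,0,0,0],[-1,0,0,0,0,0,0],[-1,0,0,0,0,0,0],[-1,0,0,0,0,0,0],[-1,0,0,0,0,0,0],[-1,0,0,0,0,0,0]]'; python3 -m creep '[[-1,0,0,0,0,0,0],[-1,0,0,0,0,0,0]]'; python3 go.py .604 -.0506 .419
```

```text
time_s: 9.65
tcp_pos: [0.4423, 0.1761, 0.2954]
ee_rot: [[0.138, -0.99, 0.0], [-0.99, -0.138, 0.0], [-0.0, -0.0, -1.0]]
wrist_force: [0.4, -0.7, 1.2]
gripper_width: 0.449
gripper_force: 30.0
time_s: 9.82
tcp_pos: [0.4423, 0.1761, 0.2954]
ee_rot: [[0.138, -0.99, 0.0], [-0.99, -0.138, 0.0], [-0.0, -0.0, -1.0]]
wrist_force: [0.2, 0.5, 0.5]
gripper_width: 0.445
gripper_force: 30.0
t 9.8167 shift [ 246.8 -128.8 -123.6] turn [-0.02  0.   -0.05] F [0.2 0.5 0.5] w 0.445 gf 29.97830129841759
```

```bash
python3 -m creep '[[-1,0,0,-20,0,0,0],[-1,0,0,-45,0,0,0],[-1,0,0,-75,0,0,0],[-1,0,0,-105,0,0,0],[-1,20,-10,-124,0,0,0],[-1,45,-24,-124,0,0,0],[-1,72,-38,-124,0,0,0],[-1,100,-52,-124,0,0,0]]'>/dev/null; python3 -m creep '[[-1,28,-15,0,0,0,0],[-1,56,-30,0,0,0,0],[-1,84,-45,0,0,0,0],[-1,110,-58,0,0,0,0],[-1,132,-70,0,0,0,0],[-1,147,-77,0,0,0,0],[-1,147,-77,0,0,0,0],[-1,147,-77,0,0,0,0]]'; python3 go.py .604 -.0506 .312
```

```text
time_s: 11.15
tcp_pos: [0.6042, -0.0515, 0.4178]
ee_rot: [[0.136, -0.991, -0.003], [-0.991, -0.136, 0.0], [-0.001, 0.003, -1.0]]
wrist_force: [-0.8, -0.9, -1.6]
gripper_width: 0.452
gripper_force: 30.0
t 11.15 shift [ -0.9  -0.2 105.8] turn [ 0.15  0.04 -0.17] F [-0.8 -0.9 -1.6] w 0.452 gf 29.96415776520962
```

```bash
python3 -m creep '[[-1,-0.5,0,22,0,0,0],[-1,-0.5,0,45,0,0,0],[-1,-0.5,0,68,0,0,0],[-1,-0.5,0,86,0,0,0],[-1,-0.5,0,98,0,0,0],[-1,-0.5,0,104,0,0,0],[-1,-0.5,0,106,0,0,0],[-1,-0.5,0,106,0,0,0]]'>/dev/null; python3 go.py .604 -.0506 .3094
```

```text
t 11.8167 shift [0.9 0.1 3.9] turn [ 0.01 -0.   -0.  ] F [ 0.   0.4 -1.9] w 0.45 gf 29.964685095451387
```

```bash
python3 -m creep '[[-1,0,0,1.5,0,0,0],[-1,0,0,2.5,0,0,0],[-1,0,0,3.5,0,0,0],[-1,0,0,4,0,0,0],[-1,0,0,4,0,0,0]]'; python3 go.py .604 -.0506 .3094
```

```text
time_s: 12.23
tcp_pos: [0.6041, -0.0504, 0.3095]
ee_rot: [[0.138, -0.99, 0.0], [-0.99, -0.138, 0.0], [-0.0, -0.0, -1.0]]
wrist_force: [-0.0, -0.5, -1.8]
gripper_width: 0.453
gripper_force: 30.0
t 12.2333 shift [0.2 0.1 0.1] turn [-0.02  0.   -0.07] F [-0.  -0.5 -1.8] w 0.453 gf 29.964442153300297
```

```bash
python3 -m creep '[[-1,0,0,0.5,0,0,0],[-1,0,0,1,0,0,0],[-1,0,0,1,0,0,0]]'
```

```text
time_s: 12.48
tcp_pos: [0.6042, -0.0504, 0.3094]
ee_rot: [[0.138, -0.99, 0.001], [-0.99, -0.138, -0.0], [0.0, -0.001, -1.0]]
wrist_force: [-1.6, 0.2, 4.4]
gripper_width: 0.454
gripper_force: 30.0
```

Contact with the floor. I release, lift, and go over the mill.

```bash
python3 -m creep '[[1,0,0,0,0,0,0],[1,0,0,0,0,0,0],[1,0,0,0,0,0,0],[1,0,0,0,0,0,0],[1,0,0,0,0,0,0],[1,0,0,0,0,0,0],[1,0,0,0,0,0,0],[1,0,0,0,0,0,0]]'; python3 -m creep '[[1,0,0,-15,0,0,0],[1,0,0,-35,0,0,0],[1,0,0,-65,0,0,0],[1,0,0,-95,0,0,0],[1,0,0,-110,0,0,0],[1,0,0,-110,0,0,0],[1,0,0,-110,0,0,0]]'; python3 go.py .4637 -.099 .39
```

```text
time_s: 13.15
tcp_pos: [0.6041, -0.0503, 0.3082]
ee_rot: [[0.138, -0.99, -0.0], [-0.99, -0.138, -0.0], [-0.0, 0.0, -1.0]]
wrist_force: [0.3, -0.5, -0.2]
gripper_width: 0.956
gripper_force: 0.0
time_s: 13.73
tcp_pos: [0.6039, -0.0503, 0.4191]
ee_rot: [[0.138, -0.99, 0.002], [-0.99, -0.138, 0.001], [-0.001, -0.002, -1.0]]
wrist_force: [0.6, -0.1, 0.2]
gripper_width: 1.001
gripper_force: 0.0
t 13.7333 shift [ 28.9 145.7  28.8] turn [-0.12  0.03 -0.07] F [ 0.6 -0.1  0.2] w 1.001 gf 0.0
```

```bash
python3 -m creep '[[1,7,36,0,0,0,0],[1,14,73,0,0,0,0],[1,22,110,0,0,0,0],[1,29,146,10,0,0,0],[1,29,146,29,0,0,0],[1,29,146,29,0,0,0],[1,29,146,29,0,0,0]]'>/dev/null
python3 - <<'E'
from h import *
p,d=vision.capture('side');save('side3',cv2.resize(p[140:300,220:480],None,fx=3,fy=3,interpolation=3))
E
python3 go.py .4637 -.099 .2775
```

```text
t 14.3667 shift [ -0.2   0.4 111.5] turn [ 0.06 -0.03 -0.03] F [ 1.3  0.5 -0.4] w 0.999 gf 0.0
```

View pics/side3.png

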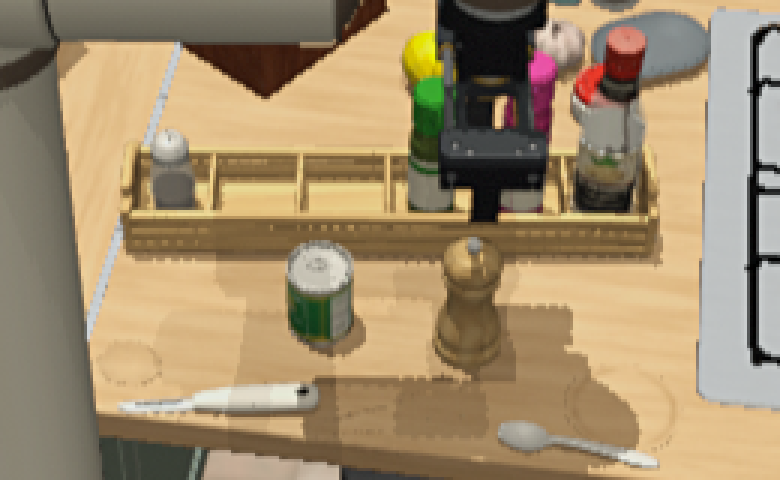

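Both grinders stand upright in bays next to the bottle. The gripper is over the mill, at crop (470,300).

```bash
python3 -m creep '[[1,0,0,30,0,0,0],[1,0,0,60,0,0,0],[1,0,0,85,0,0,0],[1,0,0,103,0,0,0],[1,0,0,111.5,0,0,0],[1,0,0,111.5,0,0,0],[-1,0,0,111.5,0,0,0],[-1,0,0,111.5,0,0,0]]'>/dev/null; python3 -m creep '[[-1,0,0,0,0,0,0],[-1,0,0,0,0,0,0],[-1,0,0,0,0,0,0],[-1,0,0,0,0,0,0],[-1,0,0,0,0,0,0],[-1,0,0,0,0,0,0],[-1,0,0,0,0,0,0],[-1,0,0,0,0,0,0]]'; python3 go.py .593 .0276 .4
```

```text
time_s: 15.7
tcp_pos: [0.4635, -0.0992, 0.2781]
ee_rot: [[0.138, -0.99, 0.0], [-0.99, -0.138, -0.0], [0.0, -0.0, -1.0]]
wrist_force: [-1.2, 0.4, 3.8]
gripper_width: 0.536
gripper_force: 30.0
t 15.7 shift [-107.7 -145.8 -121.9] turn [-0.01 -0.01 -0.05] F [-1.2  0.4  3.8] w 0.536 gf 30.000650363217574
```

The opening (46.6 mm) is narrower than the 50 mm head and there is an upward reaction of 3.8 N, so the grip sits above the head's widest part. I open, go 6 mm lower and grip again.

```bash
python3 -m creep '[[0.7,0,0,0,0,0,0],[0.7,0,0,0,0,0,0],[0.7,0,0,0,0,0,0],[0.7,0,0,0,0,0,0],[0.7,0,0,3,0,0,0],[0.7,0,0,6,0,0,0],[0.7,0,0,6,0,0,0],[-1,0,0,6,0,0,0]]'; python3 -m creep '[[-1,0,0,0,0,0,0],[-1,0,0,0,0,0,0],[-1,0,0,0,0,0,0],[-1,0,0,0,0,0,0],[-1,0,0,0,0,0,0],[-1,0,0,0,0,0,0],[-1,0,0,0,0,0,0],[-1,0,0,0,0,0,0]]'; python3 go.py .593 .0276 .4
```

```text
time_s: 16.37
tcp_pos: [0.4634, -0.0992, 0.2714]
ee_rot: [[0.138, -0.99, -0.001], [-0.99, -0.138, -0.0], [-0.0, 0.001, -1.0]]
wrist_force: [-1.1, 0.1, 0.0]
gripper_width: 0.82
gripper_force: 0.0
time_s: 17.03
tcp_pos: [0.4634, -0.0992, 0.2718]
ee_rot: [[0.138, -0.99, -0.0], [-0.99, -0.138, -0.0], [0.0, 0.0, -1.0]]
wrist_force: [-1.7, 0.0, 1.2]
gripper_width: 0.535
gripper_force: 30.0
t 17.0333 shift [-107.7 -145.8 -128.2] turn [ 0.01 -0.   -0.05] F [-1.7  0.   1.2] w 0.535 gf 30.018313133505217
```

```bash
python3 -m creep '[[-1,0,0,-10,0,0,0],[-1,0,0,-20,0,0,0],[-1,0,0,-30,0,0,0],[-1,0,0,-30,0,0,0],[-1,0,0,-30,0,0,0]]'
python3 - <<'E'
from h import *
p,d=vision.capture('side');save('side4',cv2.resize(p[140:300,220:480],None,fx=3,fy=3,interpolation=3))
E
python3 go.py .593 .0276 .4
```

```text
time_s: 17.45
tcp_pos: [0.4634, -0.0992, 0.3016]
ee_rot: [[0.138, -0.99, 0.0], [-0.99, -0.138, 0.0], [-0.0, -0.0, -1.0]]
wrist_force: [-0.6, 0.1, -3.4]
gripper_width: 0.535
gripper_force: 30.0
t 17.5 shift [-107.8 -146.   -99. ] turn [ 0.06  0.03 -0.08] F [-0.3 -0.4 -2.9] w 0.537 gf 29.98736132754857
```

View pics/side4.png

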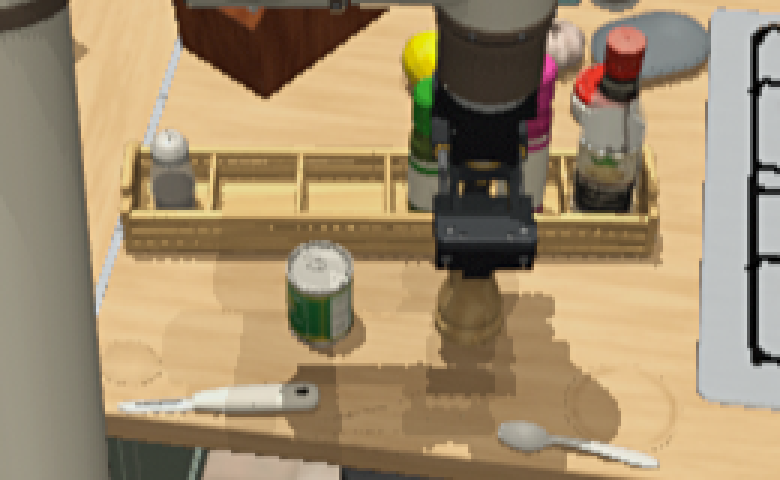

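The mill hangs straight and clear of the worktop. I move it sideways first, then in.

```bash
python3 -m creep '[[-1,0,0,-25,0,0,0],[-1,-10,0,-50,0,0,0],[-1,-30,0,-75,0,0,0],[-1,-55,0,-99,0,0,0],[-1,-80,0,-99,0,0,0],[-1,-100,0,-99,0,0,0],[-1,-108,-15,-99,0,0,0],[-1,-108,-40,-99,0,0,0]]'>/dev/null; python3 -m creep '[[-1,0,-25,0,0,0,0],[-1,0,-50,0,0,0,0],[-1,0,-75,0,0,0,0],[-1,0,-95,0,0,0,0],[-1,0,-106,0,0,0,0],[-1,0,-106,0,0,0,0],[-1,0,-106,0,0,0,0]]'; python3 go.py .593 .0276 .289
```

```text
time_s: 18.75
tcp_pos: [0.5932, 0.028, 0.3986]
ee_rot: [[0.138, -0.99, -0.004], [-0.99, -0.138, -0.001], [0.0, 0.004, -1.0]]
wrist_force: [0.3, -0.1, -2.2]
gripper_width: 0.538
gripper_force: 30.0
t 18.75 shift [  0.4  -0.2 109.6] turn [ 0.23 -0.   -0.08] F [ 0.3 -0.1 -2.2] w 0.538 gf 30.00980971032277
```

```bash
python3 -m creep '[[-1,0.5,0,22,0,0,0],[-1,0.5,0,45,0,0,0],[-1,0.5,0,68,0,0,0],[-1,0.5,0,88,0,0,0],[-1,0.5,0,100,0,0,0],[-1,0.5,0,107,0,0,0],[-1,0.5,0,110,0,0,0],[-1,0.5,0,110,0,0,0]]'>/dev/null; python3 go.py .593 .0276 .2858
```

```text
t 19.4167 shift [-0.2 -0.2  4.7] turn [ 0.05 -0.01 -0.05] F [ 1.  -0.2 -2.1] w 0.538 gf 30.009936528804246
```

```bash
python3 -m creep '[[-1,0,0,1.5,0,0,0],[-1,0,0,3,0,0,0],[-1,0,0,4,0,0,0],[-1,0,0,5,0,0,0],[-1,0,0,5,0,0,0],[-1,0,0,5,0,0,0]]'; python3 go.py .593 .0276 .2858
```

```text
time_s: 19.92
tcp_pos: [0.5933, 0.0275, 0.2859]
ee_rot: [[0.138, -0.99, 0.0], [-0.99, -0.138, 0.0], [-0.0, -0.0, -1.0]]
wrist_force: [-0.0, 0.5, -3.3]
gripper_width: 0.537
gripper_force: 30.0
t 19.9167 shift [-0.2  0.3  0.1] turn [-0.02  0.   -0.05] F [-0.   0.5 -3.3] w 0.537 gf 30.01151323454451
```

```bash
python3 -m creep '[[-1,0,0,0.5,0,0,0],[-1,0,0,1,0,0,0],[-1,0,0,1,0,0,0]]'
```

```text
time_s: 20.17
tcp_pos: [0.5933, 0.0275, 0.2859]
ee_rot: [[0.139, -0.99, 0.001], [-0.99, -0.139, -0.0], [0.0, -0.001, -1.0]]
wrist_force: [-1.9, 0.4, 5.1]
gripper_width: 0.537
gripper_force: 30.1
```

```bash
python3 -m creep '[[1,0,0,0,0,0,0],[1,0,0,0,0,0,0],[1,0,0,0,0,0,0],[1,0,0,0,0,0,0],[1,0,0,0,0,0,0],[1,0,0,0,0,0,0],[1,0,0,0,0,0,0],[1,0,0,0,0,0,0]]'>/dev/null; python3 -m creep '[[1,0,0,-15,0,0,0],[1,0,0,-35,0,0,0],[1,0,0,-65,0,0,0],[1,0,0,-95,0,0,0],[1,0,0,-110,0,0,0],[1,0,0,-110,0,0,0],[1,0,0,-110,0,0,0]]'>/dev/null; python3 go.py .473 .321 .39
python3 - <<'E'
from h import *
p,d=vision.capture('top');save('top5',cv2.resize(p[130:290,160:460],None,fx=2.6,fy=2.6,interpolation=3))
E
```

```text
t 21.4167 shift [-307.3   78.5    5.7] turn [-0.12  0.04 -0.07] F [-0.1 -0.4 -1. ] w 1.001 gf 0.0
```

View pics/top5.png

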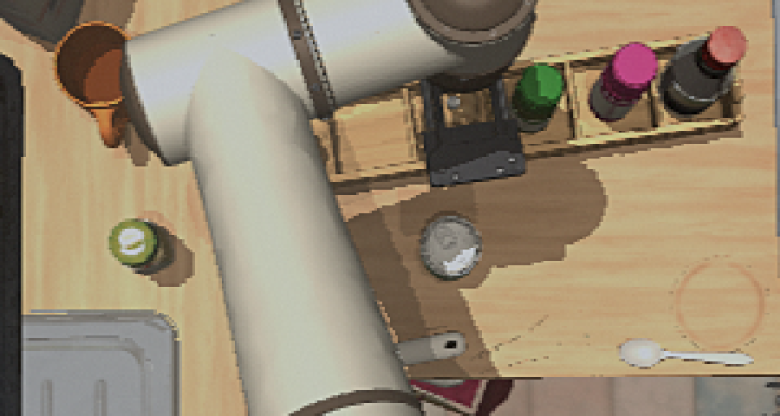

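The two grinders stand in order next to the bottle, and the mill is under the gripper in the third bay. The short jar is still at crop (133,243). I go to it now.

```bash
python3 -m creep '[[1,-30,8,0,0,0,0],[1,-68,17,0,0,0,0],[1,-106,27,0,0,0,0],[1,-144,37,0,0,0,0],[1,-182,47,0,0,0,0],[1,-220,56,0,0,0,0],[1,-255,66,0,0,0,0],[1,-288,74,0,0,0,0]]'>/dev/null; python3 -m creep '[[1,-19,5,0,0,0,0],[1,-19,5,5,0,0,0],[1,-19,5,5,0,0,0],[1,-19,5,5,0,0,0],[1,-19,5,5,0,0,0]]'; python3 go.py .473 .321 .257
```

```text
time_s: 22.55
tcp_pos: [0.4729, 0.3196, 0.389]
ee_rot: [[0.137, -0.991, -0.001], [-0.991, -0.137, -0.001], [0.001, 0.001, -1.0]]
wrist_force: [0.6, -0.5, -0.4]
gripper_width: 1.002
gripper_force: 0.0
t 22.55 shift [ -1.6  -0.4 132. ] turn [ 0.08 -0.07 -0.13] F [ 0.6 -0.5 -0.4] w 1.002 gf 0.0
```

```bash
python3 -m creep '[[1,-1,0,30,0,0,0],[1,-1,0,60,0,0,0],[1,-1,0,90,0,0,0],[1,-1,0,115,0,0,0],[1,-1,0,128,0,0,0],[1,-1,0,132,0,0,0],[1,-1,0,132,0,0,0],[-1,-1,0,132,0,0,0]]'>/dev/null; python3 -m creep '[[-1,0,0,0,0,0,0],[-1,0,0,0,0,0,0],[-1,0,0,0,0,0,0],[-1,0,0,0,0,0,0],[-1,0,0,0,0,0,0],[-1,0,0,0,0,0,0],[-1,0,0,0,0,0,0],[-1,0,0,0,0,0,0]]'; python3 -m creep '[[-1,0,0,0,0,0,0],[-1,0,0,0,0,0,0]]'>/dev/null; python3 go.py .582 .1058 .40
```

```text
time_s: 23.88
tcp_pos: [0.4725, 0.3217, 0.2579]
ee_rot: [[0.138, -0.99, 0.0], [-0.99, -0.138, 0.0], [-0.0, -0.0, -1.0]]
wrist_force: [1.2, 0.3, 0.6]
gripper_width: 0.492
gripper_force: 30.0
t 24.05 shift [ 228.9  -78.6 -142.1] turn [-0.02  0.01 -0.04] F [ 0.2 -0.1  1.1] w 0.494 gf 29.995318728033453
```

```bash
python3 -m creep '[[-1,0,0,-20,0,0,0],[-1,0,0,-45,0,0,0],[-1,0,0,-75,0,0,0],[-1,0,0,-105,0,0,0],[-1,0,0,-130,0,0,0],[-1,25,-9,-142,0,0,0],[-1,50,-17,-142,0,0,0],[-1,78,-26,-142,0,0,0]]'>/dev/null; python3 -m creep '[[-1,28,-10,0,0,0,0],[-1,56,-20,0,0,0,0],[-1,84,-30,0,0,0,0],[-1,112,-40,0,0,0,0],[-1,135,-48,0,0,0,0],[-1,151,-53,0,0,0,0],[-1,151,-53,0,0,0,0],[-1,151,-53,0,0,0,0]]'; python3 go.py .582 .1058 .275
```

```text
time_s: 25.38
tcp_pos: [0.5823, 0.1049, 0.3987]
ee_rot: [[0.136, -0.991, -0.002], [-0.991, -0.136, -0.0], [-0.0, 0.002, -1.0]]
wrist_force: [0.1, -0.8, -1.1]
gripper_width: 0.492
gripper_force: 30.0
t 25.3833 shift [-9.000e-01 -1.000e-01  1.237e+02] turn [ 0.12  0.   -0.18] F [ 0.1 -0.8 -1.1] w 0.492 gf 29.997615966494777
```

```bash
python3 -m creep '[[-1,-0.5,0,25,0,0,0],[-1,-0.5,0,50,0,0,0],[-1,-0.5,0,75,0,0,0],[-1,-0.5,0,98,0,0,0],[-1,-0.5,0,113,0,0,0],[-1,-0.5,0,121,0,0,0],[-1,-0.5,0,124,0,0,0],[-1,-0.5,0,124,0,0,0]]'>/dev/null; python3 go.py .582 .1058 .2719; python3 -m creep '[[-1,0,0,1,0,0,0],[-1,0,0,2,0,0,0],[-1,0,0,3,0,0,0],[-1,0,0,3,0,0,0],[-1,0,0,3,0,0,0]]'; python3 go.py .582 .1058 .2719
```

```text
t 26.05 shift [1.  0.3 3.5] turn [ 0.04 -0.02 -0.  ] F [ 0.6 -0.2 -1.3] w 0.494 gf 29.997779085315415
time_s: 26.47
tcp_pos: [0.5823, 0.1061, 0.2732]
ee_rot: [[0.138, -0.99, 0.001], [-0.99, -0.138, 0.0], [-0.0, -0.001, -1.0]]
wrist_force: [-0.1, -0.3, -0.8]
gripper_width: 0.493
gripper_force: 30.0
t 26.4667 shift [0.3 0.3 1.3] turn [-0.04  0.02 -0.07] F [-0.1 -0.3 -0.8] w 0.493 gf 29.997667771895067
```

```bash
python3 -m creep '[[-1,0,0,0.7,0,0,0],[-1,0,0,1.4,0,0,0],[-1,0,0,1.4,0,0,0],[-1,0,0,1.4,0,0,0]]'
```

```text
time_s: 26.8
tcp_pos: [0.5824, 0.1061, 0.272]
ee_rot: [[0.138, -0.99, 0.001], [-0.99, -0.138, -0.0], [0.0, -0.001, -1.0]]
wrist_force: [-0.8, -0.3, 3.0]
gripper_width: 0.496
gripper_force: 30.0
```

Contact. I release, lift high, retreat toward the robot's side and check.

```bash
python3 -m creep '[[1,0,0,0,0,0,0],[1,0,0,0,0,0,0],[1,0,0,0,0,0,0],[1,0,0,0,0,0,0],[1,0,0,0,0,0,0],[1,0,0,0,0,0,0],[1,0,0,0,0,0,0],[1,0,0,0,0,0,0]]'>/dev/null; python3 -m creep '[[1,0,0,-15,0,0,0],[1,0,0,-35,0,0,0],[1,0,0,-65,0,0,0],[1,0,0,-100,0,0,0],[1,0,0,-135,0,0,0],[1,0,0,-170,0,0,0],[1,0,35,-170,0,0,0],[1,0,70,-170,0,0,0]]'; python3 -m creep '[[1,-35,20,0,0,0,0],[1,-70,40,0,0,0,0],[1,-105,60,0,0,0,0],[1,-140,80,0,0,0,0],[1,-175,90,0,0,0,0],[1,-210,90,0,0,0,0],[1,-245,90,0,0,0,0],[1,-245,90,0,0,0,0]]'; python3 -m creep '[[1,0,0,0,0,0,0]]'>/dev/null
python3 - <<'E'
from h import *
for c in('top','side'):
    p,d=vision.capture(c);np.savez(c+'6.npz',p=p,d=d);save(c+'6',cv2.resize(p[110:290,170:480],None,fx=2.5,fy=2.5,interpolation=3))
    P=cloud(c,d).reshape(-1,3)
    for t,h,x,y in[('tall',.192,.615,-.129),('green',.163,.604,-.0505),('mill',.144,.593,.0275),('short',.121,.582,.106),('salt',.104,.5716,.1796),('bottle',.218,.6254,-.2026),('tin',.072,.4695,.03)]:
        k=(np.hypot(P[:,0]-x,P[:,1]-y)<.035)&(abs(P[:,2]-h)<.007);print(c,t,k.sum(),P[k].mean(0).round(4) if k.any() else '',np.round([x,y,h],4))
E
```

```text
time_s: 28.13
tcp_pos: [0.5134, 0.0967, 0.4434]
ee_rot: [[0.137, -0.991, 0.005], [-0.991, -0.137, 0.002], [-0.002, -0.005, -1.0]]
wrist_force: [-1.4, 0.5, -0.8]
gripper_width: 1.002
gripper_force: 0.0
time_s: 28.8
tcp_pos: [0.3891, 0.3313, 0.4412]
ee_rot: [[0.143, -0.99, 0.001], [-0.99, -0.143, 0.002], [-0.002, -0.001, -1.0]]
wrist_force: [0.6, 0.7, -0.8]
gripper_width: 0.997
gripper_force: 0.0
top tall 240 [ 0.6142 -0.1276  0.1908] [ 0.615 -0.129  0.192]
top green 227 [ 0.6032 -0.0494  0.1617] [ 0.604  -0.0505  0.163 ]
top mill 22 [0.5928 0.0278 0.1419] [0.593  0.0275 0.144 ]
top short 241 [0.5819 0.1045 0.1206] [0.582 0.106 0.121]
top salt 98 [0.5724 0.18   0.1012] [0.5716 0.1796 0.104 ]
top bottle 182 [ 0.6252 -0.2014  0.2176] [ 0.6254 -0.2026  0.218 ]
top tin 381 [0.4699 0.0297 0.0695] [0.4695 0.03   0.072 ]
side tall 150 [ 0.611  -0.1292  0.1915] [ 0.615 -0.129  0.192]
side green 147 [ 0.6    -0.0507  0.1615] [ 0.604  -0.0505  0.163 ]
side mill 22 [0.5903 0.0258 0.1415] [0.593  0.0275 0.144 ]
side short 172 [0.5793 0.103  0.121 ] [0.582 0.106 0.121]
side salt 68 [0.5684 0.1788 0.1019] [0.5716 0.1796 0.104 ]
side bottle 115 [ 0.6226 -0.2026  0.2176] [ 0.6254 -0.2026  0.218 ]
side tin 315 [0.469  0.0279 0.0701] [0.4695 0.03   0.072 ]
```

View pics/top6.png

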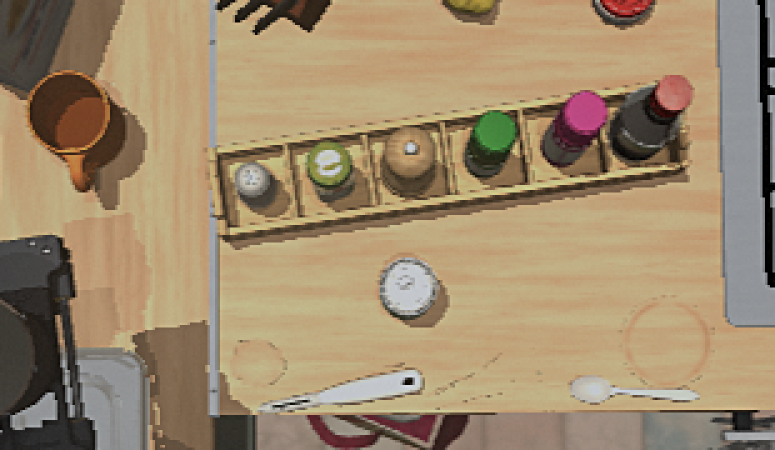

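View pics/side6.png

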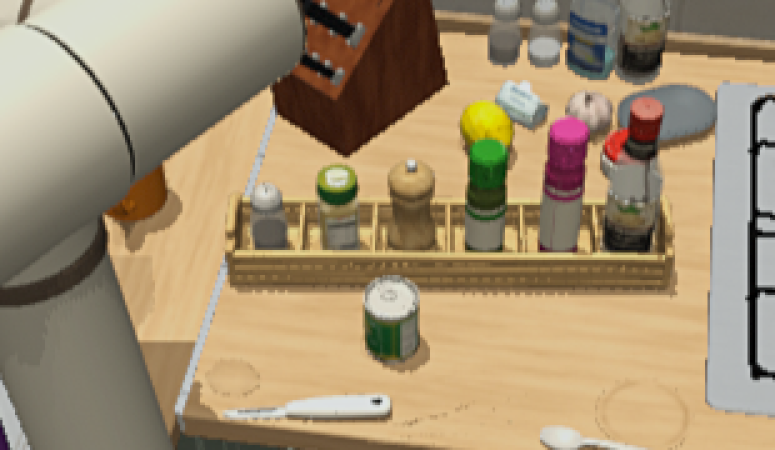

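Both views show all six upright in the rack, stepping down from the bottle at the right to the shaker at the left. The tin and mug are unmoved and the arm is clear.

```bash
python3 -c "
from station import r
print(r.finish_job())"
```

```text
the job is handed in; nothing more can be done
None
```

The job is handed in: the rack now steps down from bottle to tall grinder, green grinder, pepper mill, spice jar and shaker, all upright, with the tin and mug unmoved, at about 29 s on the robot's clock.

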